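# Pack the ointment jars and close the carton

### The job

Pack every finished ointment jar on the bench into the open carton, each upright, red cap up, at the bottom of a pocket of its own, and stand a grey foam block in each pocket that is left empty so that the top cannot cave in. Then close the carton: first fold in the two short end flaps, and after them the two long flaps over these, each until it lies flat and level. Leave the bottle, the steel bowl and the spoon where they are.

Things in the scene. Friction and masses are not known exactly. Their poses are not given: they have to be found in the camera images.
- carton: Open cardboard carton, fixed on the bench. Outside 154 (its x) by 212 (its y) mm, walls 4 mm, wall tops 74 mm above the bench. Origin: centre of its underside, on the bench; x away from the robot, y to the robot's left, but for a small yaw. Inside, a brown insert (top 26 mm above the bench) has four square pockets, 62 by 62 mm, 20 mm deep.
- pocket0 (a point): Centre of the floor of the near left (x -34, y +43) mm pocket of the carton, 6 mm above the bench; axes as the carton's. At the start all pockets are empty.
- pocket1 (a point): Centre of the floor of the near right (x -34, y -43) mm pocket of the carton, 6 mm above the bench; axes as the carton's. At the start all pockets are empty.
- pocket2 (a point): Centre of the floor of the far left (x +34, y +43) mm pocket of the carton, 6 mm above the bench; axes as the carton's. At the start all pockets are empty.
- pocket3 (a point): Centre of the floor of the far right (x +34, y -43) mm pocket of the carton, 6 mm above the bench; axes as the carton's. At the start all pockets are empty.
- end_left (a joint): Angle (rad) of the short flap on the carton's left (+y) wall, 146 mm wide, 77 mm from hinge to free edge, 3 mm thick. 0 = folded in, flat and level over the mouth; 1.57 = upright; more = leaning outwards (1.9 to 2.4 at the start). Stiff crease: it stays where left; about 1 N at the free edge moves it. It can be pushed past level.
- end_left_hinge (a point): Middle of the hinge line of the short flap on the carton's left (+y) wall, 146 mm wide; at (0, +104, 75.5) mm in the carton's frame. The hinge line is parallel to that wall; axes as the carton's.
- end_right (a joint): Angle (rad) of the short flap on the carton's right (-y) wall, 146 mm wide, 77 mm from hinge to free edge, 3 mm thick. 0 = folded in, flat and level over the mouth; 1.57 = upright; more = leaning outwards (1.9 to 2.4 at the start). Stiff crease: it stays where left; about 1 N at the free edge moves it. It can be pushed past level.
- end_right_hinge (a point): Middle of the hinge line of the short flap on the carton's right (-y) wall, 146 mm wide; at (0, -104, 75.5) mm in the carton's frame. The hinge line is parallel to that wall; axes as the carton's.
- long_near (a joint): Angle (rad) of the long flap on the carton's near (-x, robot side) wall, 212 mm wide, 77 mm from hinge to free edge, 3 mm thick. 0 = folded in, flat and level over the mouth; 1.57 = upright; more = leaning outwards (1.9 to 2.4 at the start). Stiff crease: it stays where left; about 1 N at the free edge moves it. It can be pushed past level.
- long_near_hinge (a point): Middle of the hinge line of the long flap on the carton's near (-x, robot side) wall, 212 mm wide; at (-75, 0, 78.5) mm in the carton's frame. The hinge line is parallel to that wall; axes as the carton's.
- long_far (a joint): Angle (rad) of the long flap on the carton's far (+x) wall, 212 mm wide, 77 mm from hinge to free edge, 3 mm thick. 0 = folded in, flat and level over the mouth; 1.57 = upright; more = leaning outwards (1.9 to 2.4 at the start). Stiff crease: it stays where left; about 1 N at the free edge moves it. It can be pushed past level.
- long_far_hinge (a point): Middle of the hinge line of the long flap on the carton's far (+x) wall, 212 mm wide; at (+75, 0, 78.5) mm in the carton's frame. The hinge line is parallel to that wall; axes as the carton's.
- jar0: Finished ointment jar, white with a red cap: body 51 mm across and 44 mm high, cap 52 mm across and 18 mm high on top, 62 mm in all, about 0.12 kg. Origin: centre of its underside; z up through the cap. It starts standing on the bench and may be absent (two to four jars are there).
- jar1: Finished ointment jar, white with a red cap: body 51 mm across and 44 mm high, cap 52 mm across and 18 mm high on top, 62 mm in all, about 0.12 kg. Origin: centre of its underside; z up through the cap. It starts standing on the bench and may be absent (two to four jars are there).
- jar2: Finished ointment jar, white with a red cap: body 51 mm across and 44 mm high, cap 52 mm across and 18 mm high on top, 62 mm in all, about 0.12 kg. Origin: centre of its underside; z up through the cap. It starts standing on the bench and may be absent (two to four jars are there).
- jar3: Finished ointment jar, white with a red cap: body 51 mm across and 44 mm high, cap 52 mm across and 18 mm high on top, 62 mm in all, about 0.12 kg. Origin: centre of its underside; z up through the cap. It starts standing on the bench and may be absent (two to four jars are there).
- block0: Grey filler block of firm foam in three layers, 52 by 52 mm and 62 mm high, about 0.03 kg, standing on the bench. Origin: centre of its underside; x and y axes square to its sides, z up.
- block1: Grey filler block of firm foam in three layers, 52 by 52 mm and 62 mm high, about 0.03 kg, standing on the bench. Origin: centre of its underside; x and y axes square to its sides, z up.
- amber_bottle: Bystander: amber bottle, 64 mm across, 130 mm high. Origin: centre of its underside.
- mortar: Bystander: steel mixing bowl, 110 mm across the rim, 55 mm high. Origin: centre of its underside.
- spoon: Bystander: steel spoon 170 mm long lying on the bench. Origin under it, its x axis along it.
There are look-alikes about, which are no part of the job. Leave any blue or yellow look-alike of the block0 alone. Leave any yellow look-alike of the block1 alone.

How it is judged:
On the way, in this order (a step that is already met when the one before it is completed fails the run):
1. every jar stands upright in a pocket of its own and every other pocket holds a filler block (distance between any of jar0, jar1, jar2, jar3, block0, block1 and pocket0 below 0.012 m and distance between any of jar0, jar1, jar2, jar3, block0, block1 and pocket1 below 0.012 m and distance between any of jar0, jar1, jar2, jar3, block0, block1 and pocket2 below 0.012 m and distance between any of jar0, jar1, jar2, jar3, block0, block1 and pocket3 below 0.012 m and (distance between jar0 and pocket0 below 0.012 m or distance between jar0 and pocket1 below 0.012 m or distance between jar0 and pocket2 below 0.012 m or distance between jar0 and pocket3 below 0.012 m) and (distance between jar1 and pocket0 below 0.012 m or distance between jar1 and pocket1 below 0.012 m or distance between jar1 and pocket2 below 0.012 m or distance between jar1 and pocket3 below 0.012 m) and (distance between jar2 and pocket0 below 0.012 m or distance between jar2 and pocket1 below 0.012 m or distance between jar2 and pocket2 below 0.012 m or distance between jar2 and pocket3 below 0.012 m) and (distance between jar3 and pocket0 below 0.012 m or distance between jar3 and pocket1 below 0.012 m or distance between jar3 and pocket2 below 0.012 m or distance between jar3 and pocket3 below 0.012 m) and angle between each of jar0, jar1, jar2, jar3's own z axis and vertical below 0.12 rad), for 0.2 s.
2. both short end flaps are folded in flat (value of joint end_left between -0.15 and 0.15 rad and value of joint end_right between -0.15 and 0.15 rad), for 0.2 s.
3. both long flaps are folded in flat over them (value of joint long_near between -0.15 and 0.15 rad and value of joint long_far between -0.15 and 0.15 rad), for 0.2 s.
At the end, for the whole second after the job is handed in: Each of the four pockets holds a jar or a block and every jar is in a pocket, its foot within 12 mm of the centre of the pocket's floor, upright within 7 degrees and at rest; all four flaps are level within 0.15 rad (8.6 degrees) (all of step 1 and all of step 2 and all of step 3 and linear speed of each of jar0, jar1, jar2, jar3 below 0.02 m/s); the robot touches nothing.
It fails at once if a long flap is folded in while a short end flap is still up (value of joint any of long_near, long_far below 0.5 rad and value of joint any of end_left, end_right above 0.7 rad).
It fails at once if the bottle, the bowl or the spoon is moved more than 30 mm or the bottle or bowl is tipped (distance of any of amber_bottle, mortar, spoon from where it was at the start of the episode above 0.03 m or angle between any of amber_bottle, mortar's own z axis and vertical above 0.4 rad).
Of jar0, jar1, jar2, jar3 only 2 to 4 are there at a start; the rules pass over those that are not, and their reading is None.
At some moment in a run one of jar0, jar1, jar2, jar3, block0, block1 may be knocked a few centimetres aside while the robot is not near it.
It also fails if it takes over 184 s, if anything falls off the work surface, if the arm or the gripper's body presses on something with over 40 N, if the wrist force passes 120 N, or if a joint passes its speed limit or range.

### The arm

A 6-joint arm with a two-finger parallel gripper is mounted at the origin on the work surface. World frame = base frame: x ahead of the robot, y to its left, z up, the work surface at z = 0. Lengths are in m, angles in rad, forces in N, time in s.
With the tool pointing down it reaches from about 0.275 to 0.875 m from the base axis. Payload 12.5 kg.
Tool frame: the origin (TCP) lies on the centre line of the jaws, within the pads' length; the fingertips stand 14 mm ahead of it and the grasp point (between the pads) lies 5 mm behind it; z points along the fingers, y is the line along which they close (so a half turn about z gives the same grasp; the last joint's range is limited). The gripper opens to 85 mm and grips with 20 to 120 N. Pads are 22 mm wide; open, the fingers measure 114 mm over their backs; the gripper's body (76 mm by 85 mm) begins 54 mm behind the grasp point. The pads swing forward as they close: fully open they stand 13 mm farther back than shut.
Start: joints at [1.14, 0.351, 1.652, -0, 1.139, -0.085], TCP at [0.186, 0.517, 0.245] pointing down, gripper open.
Joint ranges: [-2.75, 2.75], [-0.79, 2.1], [0.01, 2.65], [-1.57, 4.71], [0.07, 3.14], [-2.87, 2.87]. Speed limits (rad/s): [2.22, 2.22, 2.79, 3.14, 3.14, 3.14].

### API

Orientations are given as a unit quaternion [x, y, z, w].
In Python, from plant import env gives the robot as it stands.
- The arm moves only by the shell command python3 -m handwheel 'ROWS' [FORCE]. ROWS is JSON, a list of rows, each a list of 3 entries, a list of its own where there are three numbers: the shift along the tool's x, y, z in cm, then the turn, a rotation vector about the tool's x, y, z in rad, then the opening, from 0 (shut) to 1 (fully open). In form: [[[dx, dy, dz], [rx, ry, rz], claw], ...]. A call has 1 to 12 rows; each row is the pose to reach, as a shift and turn from the pose commanded when the call began, along the tool's axes at that moment; what a row does not reach only later rows make up. A row lasts 1/12 s, in which the tool goes at most 41.7 mm and 7.16 degrees, less where a joint would pass 70% of its speed; a pose out of reach is approached as far as the arm can. A call with a gripper value outside its range is refused whole. The fingers move at their own pace and stop on an object; FORCE is the grip in N (left out, the last holds). Time passes only in rows, so rows that repeat a pose let the fingers close. It gives the time, the measured TCP pose, the force, the opening and the grip force at its end, in the units of the state.
- env.state(): the state, without advancing time (a new reading comes with each control period).
- env.grab_frame(name): name is "side" or "top"; returns the picture (400x640x3 uint8, red, green, blue); there is no depth.
- env.calibration(name): a dict with "fovy" (degrees; the focal length in pixels is half the picture's height over the tangent of half this angle, whatever the lens; pixels are square), "cx", "cy" (the principal point, pixels), "dist" ([k1, k2, p1, p2, k3] as OpenCV has them; the pictures are not rectified), "world_to_cam" (4x4, takes a point from world to camera coordinates). Camera axes: x right, y down, z forward; pixel columns grow to the right and rows downward; lengths in m; the calibration is good to about 2 mm. A picture is of the moment at which its call begins. calibration takes no time and is no camera call.
- env.finish_job(): hands the job in; it is judged then, once.
The state is a dict: "time": time; "qpos": joint angles; "qvel": joint speeds; "tau": joint torques, N m; "tool_pos": TCP position; "ee_rot": TCP orientation; "contact_force": force on the tool from outside, world axes, zero at the start; "ft_torque": the same for the moment, N m; "opening": opening from 0.0 (shut) to 1.0 (fully open); "gripper_force": force on a finger pad.
Only numpy, scipy, OpenCV 4.12 (cv2) and the standard library are available. Lean on these libraries where they do the work, as an engineer would, in place of code of your own. Each camera call takes 0.05 s, during which the arm holds its last target. There are 200 camera calls.

## Working session

There is one attempt and no reset: what is moved stays moved. The work goes in short steps, Python scripts to look and compute and a shell command to move; the robot and the scene stay as the last step left them, time stands still between calls to the robot, and variables do not carry over. Pictures are saved under pics/ and viewed, at most 14 in all, crops included, and the job is handed in when it is done.

```bash
mkdir -p pics; ls
python3 - <<'E'
from plant import env
import cv2,numpy as np
for n in("top","side"):
    cv2.imwrite(f"pics/{n}0.png",env.grab_frame(n)[:,:,::-1]); c=env.calibration(n); print(n,c["fovy"],c["cx"],c["cy"],c["dist"],np.round(c["world_to_cam"],3).tolist())
s=env.state();print(s)
E
```

```text
pics
top 54.92745786811405 315.0030668620138 199.312732665895 [-0.05287134  0.          0.          0.          0.        ] [[-0.023, -1.0, -0.007, 0.062], [-0.99, 0.024, -0.137, 0.55], [0.137, 0.003, -0.991, 1.021], [0.0, 0.0, 0.0, 1.0]]
side 53.378628097121066 324.0583990342031 195.09261156900914 [0.00463888 0.         0.         0.         0.        ] [[0.913, -0.407, -0.013, -0.437], [-0.278, -0.6, -0.75, 0.24], [0.298, 0.689, -0.661, 0.789], [0.0, 0.0, 0.0, 1.0]]
{'time': 0.1, 'qpos': array([ 1.14041276e+00,  3.51204241e-01,  1.65234174e+00,  2.11849904e-06,
        1.13908061e+00, -8.45991513e-02]), 'qvel': array([ 1.21086441e-04, -1.96424396e-03, -2.33918430e-04, -3.80761924e-04,
        3.12879045e-04,  6.51697155e-05]), 'tau': array([ 5.38400036e-04, -5.06845307e+01, -2.91877520e+01, -8.46066223e-05,
        2.68405827e-03,  1.26504273e-05]), 'tool_pos': array([0.18627594, 0.5172078 , 0.24480723]), 'ee_rot': array([ 1.72032565e-01,  9.85091127e-01, -4.99681340e-04, -1.32579286e-04]), 'contact_force': array([ 0.7646603 , -0.43277918, -0.31857761]), 'ft_torque': array([ 0.05928095, -0.01553028, -0.0092926 ]), 'gripper_force': 0.0, 'opening': 0.9985614301550418}
```

View pics/top0.png

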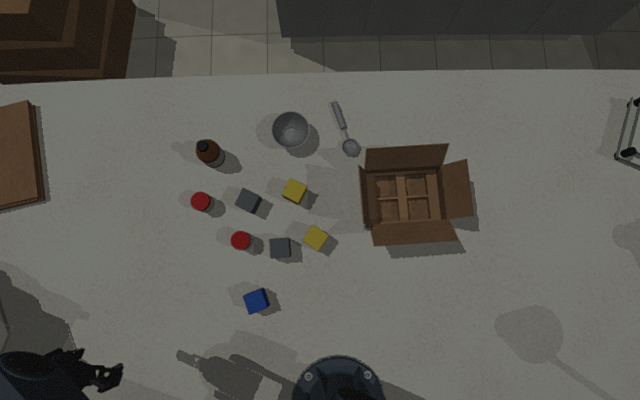

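View pics/side0.png

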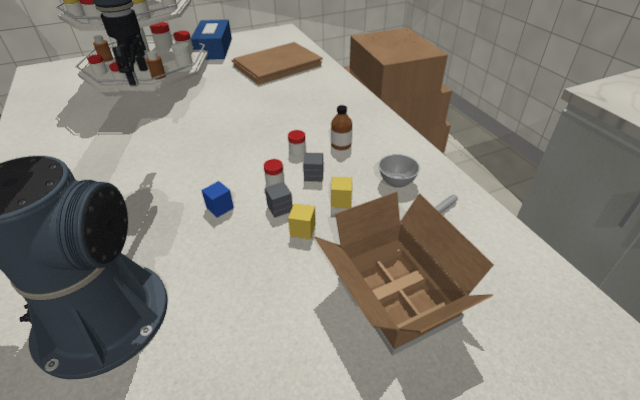

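```bash
cat > h.py <<'E'
from plant import env
import cv2,numpy as np
from scipy.spatial.transform import Rotation as R
def ray(n,uv):
    c=env.calibration(n); f=200/np.tan(np.radians(c["fovy"])/2)
    K=np.array([[f,0,c["cx"]],[0,f,c["cy"]],[0,0,1.]]); T=np.array(c["world_to_cam"])
    p=cv2.undistortPoints(np.array(uv,float).reshape(-1,1,2),K,np.array(c["dist"]))[:,0]
    d=np.c_[p,np.ones(len(p))]@T[:3,:3]; return -T[:3,:3].T@T[:3,3],d/np.linalg.norm(d,axis=1)[:,None]
def plane(n,uv,z):
    o,d=ray(n,uv); return o+d*((z-o[2])/d[:,2])[:,None]
def tri(a,b):   # top uv, side uv -> point, gap
    (o1,d1),(o2,d2)=ray("top",a),ray("side",b); P=[];G=[]
    for u,v in zip(d1,d2):
        s=np.linalg.lstsq(np.c_[u,-v],o2-o1,rcond=None)[0]; A,B=o1+s[0]*u,o2+s[1]*v; P.append((A+B)/2);G.append(np.linalg.norm(A-B))
    return np.array(P),np.array(G)
def proj(n,P):
    c=env.calibration(n); f=200/np.tan(np.radians(c["fovy"])/2); T=np.array(c["world_to_cam"])
    K=np.array([[f,0,c["cx"]],[0,f,c["cy"]],[0,0,1.]])
    return cv2.projectPoints(np.array(P,float).reshape(-1,1,3),cv2.Rodrigues(T[:3,:3])[0],T[:3,3],K,np.array(c["dist"]))[0][:,0]
def blobs(img,kind,amin=30):
    h=cv2.cvtColor(img,cv2.COLOR_RGB2HSV).astype(int); H,S,V=h[...,0],h[...,1],h[...,2]
    m={"red":((H<6)|(H>172))&(S>150)&(V>50),"grey":(V<95)&(S<70)&((H>90)|(S<40))}[kind].astype(np.uint8)
    n,l,s,c=cv2.connectedComponentsWithStats(m); return [(c[i].round(1).tolist(),s[i].tolist()) for i in range(1,n) if s[i,4]>amin],l
E
python3 - <<'E'
from h import *
t=cv2.imread("pics/top0.png");s=cv2.imread("pics/side0.png")
for n,i in(("top",t),("side",s)):
    for k in("red","grey"): print(n,k,[b for b in blobs(i[:,:,::-1],k)[0] if 100<b[0][1]<320 and 180<b[0][0]<480])
a=cv2.resize(t[130:275,350:485],None,fx=5.5,fy=4.1*0+4.1,interpolation=2)
a=cv2.resize(t[135:260,352:482],None,fx=4.6,fy=4.6,interpolation=2);cv2.imwrite("pics/tc.png",a)
b=cv2.resize(s[185:355,310:500],None,fx=3.5,fy=3.5,interpolation=2);cv2.imwrite("pics/sc.png",b)
b=cv2.resize(t[180:270,185:335],None,fx=5,fy=5,interpolation=2);cv2.imwrite("pics/tb.png",b)
E
```

```text
top red [([199.7, 200.6], [191, 192, 18, 18, 260]), ([240.2, 239.9], [231, 231, 19, 18, 268])]
top grey [([345.5, 133.4], [331, 101, 31, 57, 548]), ([295.0, 134.3], [271, 112, 48, 46, 1577]), ([201.3, 144.7], [196, 139, 13, 12, 98]), ([226.1, 162.8], [202, 143, 41, 31, 499]), ([467.9, 216.8], [450, 181, 30, 51, 456]), ([252.9, 203.2], [234, 188, 39, 32, 677]), ([308.7, 200.0], [299, 188, 20, 23, 230]), ([215.2, 208.0], [200, 195, 26, 23, 298]), ([328.3, 245.4], [317, 231, 21, 26, 224]), ([255.0, 245.7], [241, 233, 24, 23, 269]), ([285.1, 249.9], [269, 237, 33, 27, 734]), ([425.4, 249.0], [385, 240, 81, 18, 946]), ([269.0, 302.6], [242, 287, 39, 29, 334])]
side red [([296.2, 136.5], [288, 130, 17, 14, 179]), ([272.8, 166.7], [264, 159, 18, 16, 232])]
side grey [([341.5, 109.1], [337, 106, 10, 8, 66]), ([313.2, 171.7], [304, 155, 19, 27, 336]), ([395.9, 181.0], [381, 172, 34, 15, 197]), ([279.0, 204.2], [265, 189, 27, 28, 438])]
```

View pics/tc.png

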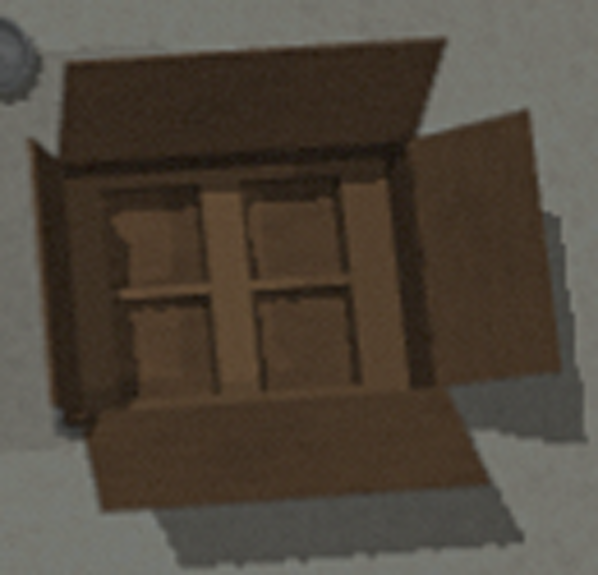

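View pics/tb.png

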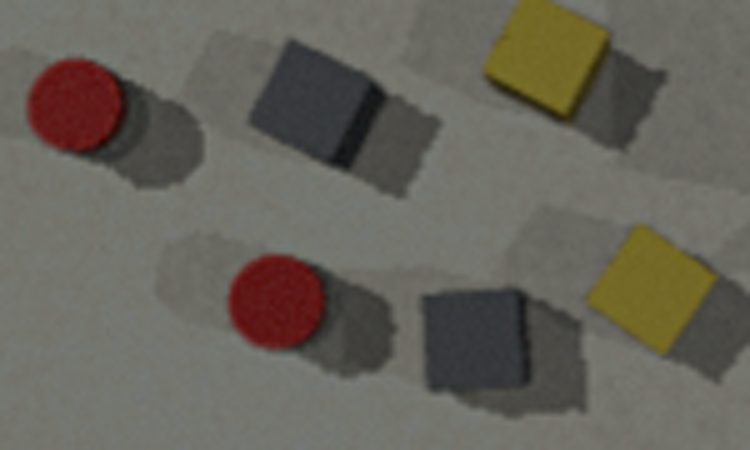

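View pics/sc.png

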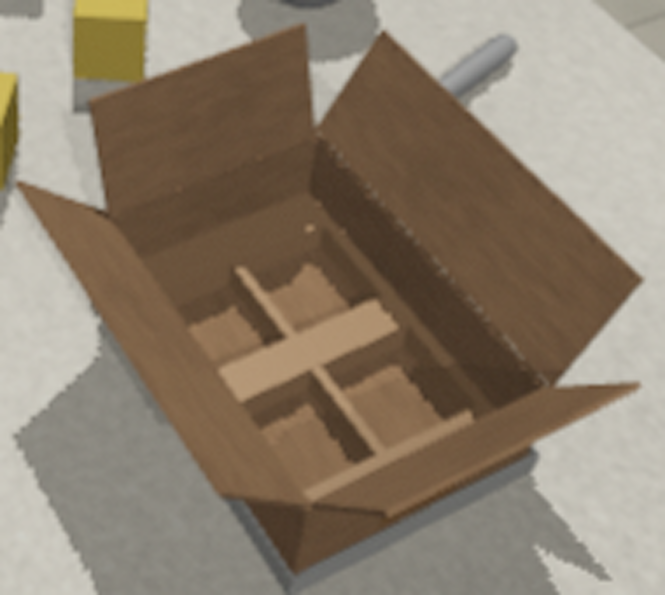

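Top: the red caps are at (200,201) and (240,240), the grey blocks near (247,200) and (280,248), and the carton's divider cross at about (402,198). So there are two jars and two blocks, with yellow and blue look-alikes. In the side view the cross is at about (398,285).

Run:
```python
from h import *
t=cv2.imread("pics/top0.png");s=cv2.imread("pics/side0.png")
print("jars",*tri([[199.7,200.6],[240.2,239.9]],[[296.2,136.5],[272.8,166.7]]))
print("cross",*tri([[402.4,197.6]],[[397.7,284.7]]), plane("top",[[402.4,197.6]],.026))
f=lambda p:np.array(p)/4.6+[352,135]
L=plane("top",f([[205,190],[220,392],[240,190],[260,390],[120,295],[350,281]]),.026);print("bars",L.round(4).tolist())
for i,j in((0,1),(2,3)): d=L[i]-L[j];print(np.arctan2(-d[1],d[0]) ) # ccw yaw = -y.. for +x dir: angle=atan2(dy,dx)
d=L[4]-L[5];print("thin",np.arctan2(-d[0],d[1]))
W=plane("top",f([[62,172],[395,150],[90,430],[450,388]]),.0775);print("hinge",W.round(4).tolist())
g=lambda p:np.array(p)/5+[185,180]
for q in([[290,40],[380,83],[332,160],[250,118]],[[423,295],[518,290],[525,383],[430,390]]):
    P=plane("top",g(q),.062);print("blk",P.mean(0),[ (np.linalg.norm(P[i]-P[i-1]).round(4),np.degrees(np.arctan2(*(P[i]-P[i-1])[1::-1])).round(1)) for i in range(4)])
cv2.imwrite("pics/sb.png",cv2.resize(s[120:220,255:335],None,fx=6,fy=6,interpolation=2))
```

```text
jars [[0.55261237 0.36366721 0.0532597 ]
 [0.44329423 0.2520018  0.05434243]] [0.00085253 0.00112913]
cross [[ 0.55268455 -0.19472607  0.02995703]] [0.00345933] [[ 0.55162759 -0.19486563  0.026     ]]
bars [[0.6124, -0.1818, 0.026], [0.4887, -0.1843, 0.026], [0.6119, -0.2032, 0.026], [0.4893, -0.2085, 0.026], [0.549, -0.1267, 0.026], [0.5542, -0.2672, 0.026]]
-0.02070415121221303
-0.0433531943080903
thin 0.036882798759330204
hinge [[0.615, -0.088, 0.0775], [0.6236, -0.2836, 0.0775], [0.4648, -0.0977, 0.0775], [0.4835, -0.306, 0.0775]]
blk [0.55020518 0.23055068 0.062     ] [(np.float64(0.0473), np.float64(-27.1)), (np.float64(0.0547), np.float64(-116.9)), (np.float64(0.0487), np.float64(147.7)), (np.float64(0.0503), np.float64(61.8))]
blk [0.42020179 0.14503331 0.062     ] [(np.float64(0.0502), np.float64(3.7)), (np.float64(0.0506), np.float64(-88.3)), (np.float64(0.0491), np.float64(-176.5)), (np.float64(0.0503), np.float64(92.9))]
```

View pics/sb.png

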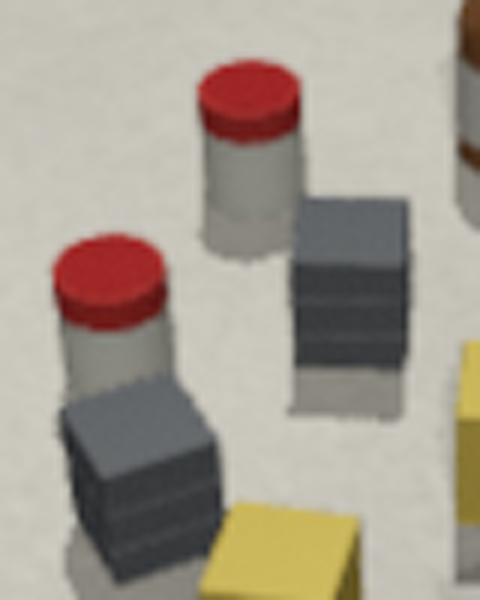

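```bash
cat >> h.py <<'E'
def go(*wps):  # (x,y,z,yaw of tool y deg): shift cm, rotvec from current pose
    s=env.state(); r=R.from_quat(s["ee_rot"]); p=s["tool_pos"]
    y=r.apply([0,1,0]); print("t",round(s["time"],2),"p",p.round(4),"yawy",np.degrees(np.arctan2(y[1],y[0])).round(1),"op",round(s["opening"],3),"gf",round(s["gripper_force"],1),"F",s["contact_force"].round(1))
    for w in wps:
        a=np.radians(w[3]); Y=np.array([np.cos(a),np.sin(a),0]);Z=np.array([0,0,-1.]); 
        if len(w)>4: Z=np.array(w[4])
        T=R.from_matrix(np.c_[np.cross(Y,Z),Y,Z])
        print(w[:4],(r.inv().apply(np.array(w[:3])-p)*100).round(1).tolist(),(r.inv()*T).as_rotvec().round(3).tolist())
def look(name):
    i=env.grab_frame("top"); j=env.grab_frame("side"); cv2.imwrite(f"pics/{name}_t.png",i[:,:,::-1]);cv2.imwrite(f"pics/{name}_s.png",j[:,:,::-1]); return i,j
E
python3 - <<'E'
from h import *
print(*tri([[247.6,200.1],[279.7,248]],[[313.7,158.7],[277.9,190.8]]))
go((.4433,.252,.15,92),(.4433,.252,.043,92))
E
```

```text
[[0.55093829 0.23034848 0.06143574]
 [0.42033517 0.1452195  0.06141077]] [0.00181372 0.00093209]
t 0.1 p [0.1863 0.5172 0.2448] yawy 70.2 op 0.999 gf 0.0 F [ 0.8 -0.4 -0.3]
(0.4433, 0.252, 0.15, 92) [-33.2, -16.2, 9.5] [-0.001, -0.0, -0.381]
(0.4433, 0.252, 0.043, 92) [-33.2, -16.2, 20.2] [-0.001, -0.0, -0.381]
```

Block tops triangulate at 61 mm, as expected. I'll move above the near jar.

```bash
python3 -m handwheel '[[[-33.2,-16.2,9.5],[0,0,-0.381],1],[[-33.2,-16.2,9.5],[0,0,-0.381],1],[[-33.2,-16.2,9.5],[0,0,-0.381],1],[[-33.2,-16.2,9.5],[0,0,-0.381],1],[[-33.2,-16.2,9.5],[0,0,-0.381],1],[[-33.2,-16.2,9.5],[0,0,-0.381],1],[[-33.2,-16.2,9.5],[0,0,-0.381],1],[[-33.2,-16.2,9.5],[0,0,-0.381],1],[[-33.2,-16.2,9.5],[0,0,-0.381],1],[[-33.2,-16.2,9.5],[0,0,-0.381],1],[[-33.2,-16.2,9.5],[0,0,-0.381],1],[[-33.2,-16.2,9.5],[0,0,-0.381],1]]' 30
python3 - <<'E'
from h import *
i,j=look("a")
for n,k in(("top",i),("side",j)): print(n,[b for b in blobs(k,"red")[0]])
go((.4433,.252,.043,92))
E
```

```text
time: 1.1
tool_pos: [0.4438, 0.252, 0.1499]
ee_rot: [-0.017, 1.0, -0.0, -0.001]
contact_force: [-0.3, 0.2, 0.4]
opening: 1.002
gripper_force: 0.0
top [([199.6, 199.9], [191, 192, 19, 18, 243])]
side [([90.7, 1.3], [80, 0, 25, 4, 82]), ([159.5, 27.7], [150, 22, 19, 12, 153]), ([181.5, 35.5], [174, 31, 16, 10, 125]), ([95.2, 58.9], [88, 54, 15, 10, 105]), ([117.0, 66.1], [110, 62, 15, 9, 108]), ([296.2, 136.5], [288, 130, 17, 14, 179]), ([272.8, 166.8], [264, 159, 18, 16, 231])]
t 1.2 p [0.4432 0.2531 0.1504] yawy 92.0 op 1.002 gf 0.0 F [-0.4  0.1  0.8]
(0.4433, 0.252, 0.043, 92) [-0.0, -0.1, 10.7] [0.0, -0.0, 0.001]
```

```bash
python3 -m handwheel '[[[0,0,4],[0,0,0],1],[[0,0,8],[0,0,0],1],[[0,0,10.7],[0,0,0],1],[[0,0,10.7],[0,0,0],1],[[0,0,10.7],[0,0,0],0],[[0,0,10.7],[0,0,0],0],[[0,0,10.7],[0,0,0],0],[[0,0,10.7],[0,0,0],0],[[0,0,10.7],[0,0,0],0],[[0,0,10.7],[0,0,0],0],[[0,0,10.7],[0,0,0],0],[[0,0,10.7],[0,0,0],0]]' 30
python3 - <<'E'
from h import *
go((.4433,.252,.24,92),(.5834,-.1507,.24,92.2),(.5834,-.1507,.053,92.2))
E
```

```text
time: 2.2
tool_pos: [0.4448, 0.2533, 0.0455]
ee_rot: [-0.018, 1.0, 0.001, 0.002]
contact_force: [-3.7, 2.1, 6.9]
opening: 0.599
gripper_force: 30.1
t 2.2 p [0.4448 0.2533 0.0455] yawy 92.0 op 0.599 gf 30.1 F [-3.7  2.1  6.9]
(0.4433, 0.252, 0.24, 92) [0.1, -0.1, -19.5] [0.002, 0.003, 0.0]
(0.5834, -0.1507, 0.24, 92.2) [-12.5, -40.8, -19.5] [0.002, 0.003, -0.003]
(0.5834, -0.1507, 0.053, 92.2) [-12.4, -40.9, -0.8] [0.002, 0.003, -0.003]
```

```bash
python3 -m handwheel '[[[0,0,-3],[0,0,0],0],[[0,0,-7],[0,0,0],0],[[0,0,-11],[0,0,0],0],[[0,0,-15],[0,0,0],0],[[0,0,-19],[0,0,0],0],[[-1,-4,-19.5],[0,0,0],0],[[-2,-8,-19.5],[0,0,0],0],[[-3,-12,-19.5],[0,0,0],0],[[-5,-16,-19.5],[0,0,0],0],[[-6,-20,-19.5],[0,0,0],0],[[-7,-24,-19.5],[0,0,0],0],[[-8,-27,-19.5],[0,0,0],0]]'
python3 - <<'E'
from h import *
go((.5834,-.1507,.24,92.2),(.5834,-.1507,.053,92.2))
E
```

```text
time: 3.2
tool_pos: [0.5335, -0.0172, 0.24]
ee_rot: [-0.017, 1.0, -0.0, 0.001]
contact_force: [0.9, -0.1, -1.3]
opening: 0.6
gripper_force: 32.5
t 3.2 p [ 0.5335 -0.0172  0.24  ] yawy 92.0 op 0.6 gf 32.5 F [ 0.9 -0.1 -1.3]
(0.5834, -0.1507, 0.24, 92.2) [-4.5, -13.5, 0.0] [-0.001, 0.002, -0.004]
(0.5834, -0.1507, 0.053, 92.2) [-4.5, -13.5, 18.7] [-0.001, 0.002, -0.004]
```

```bash
python3 -m handwheel '[[[-1.5,-4,0],[0,0,0],0],[[-2.5,-8,0],[0,0,0],0],[[-4,-12,0],[0,0,0],0],[[-4.5,-13.5,0],[0,0,0],0],[[-4.5,-13.5,0],[0,0,0],0],[[-4.5,-13.5,4],[0,0,0],0],[[-4.5,-13.5,8],[0,0,0],0],[[-4.5,-13.5,11],[0,0,0],0],[[-4.5,-13.5,11],[0,0,0],0]]'
python3 - <<'E'
from h import *
i,j=look("b"); go((.5834,-.1507,.053,92.2))
a=cv2.resize(i[135:260,352:482],None,fx=3,fy=3,interpolation=2);b=cv2.resize(j[185:355,310:500],None,fx=2.2,fy=2.2,interpolation=2)
c=np.zeros((375,810,3),np.uint8);c[:375,:390]=a;c[:374,390:808]=b;cv2.imwrite("pics/bm.png",c[:,:798,::-1])
E
```

```text
time: 3.95
tool_pos: [0.58, -0.1462, 0.1238]
ee_rot: [-0.018, 1.0, 0.001, -0.004]
contact_force: [-1.0, 0.7, -2.5]
opening: 0.596
gripper_force: 32.4
t 4.05 p [ 0.5832 -0.1474  0.1296] yawy 92.0 op 0.599 gf 32.4 F [ 0.3  0.7 -0.6]
(0.5834, -0.1507, 0.053, 92.2) [-0.0, -0.3, 7.7] [0.0, 0.0, -0.003]
```

View pics/bm.png

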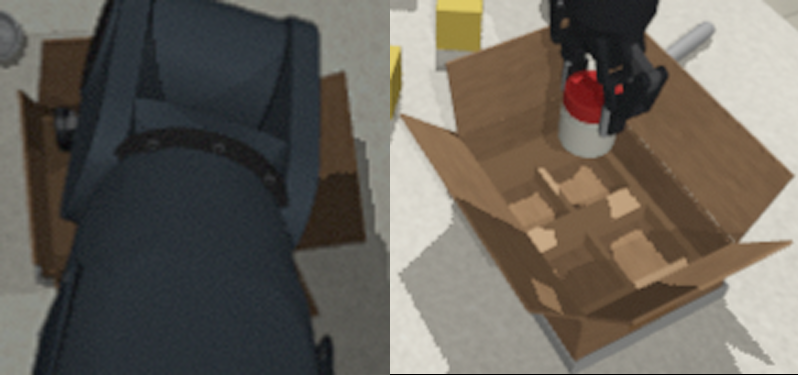

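The jar hangs above the far-left pocket (side montage, about (585,130)), clear of walls and flaps. I'll settle and re-read before lowering.

```bash
python3 -m handwheel '[[[0,0,0],[0,0,0],0],[[0,0,0],[0,0,0],0],[[0,0,0],[0,0,0],0]]'; python3 -c "
from h import *
go((.5834,-.1507,.053,92.2))"
```

```text
time: 4.3
tool_pos: [0.5839, -0.148, 0.1305]
ee_rot: [-0.018, 1.0, -0.001, 0.002]
contact_force: [-0.1, 0.3, -1.5]
opening: 0.597
gripper_force: 32.4
t 4.3 p [ 0.5839 -0.148   0.1305] yawy 92.0 op 0.597 gf 32.4 F [-0.1  0.3 -1.5]
(0.5834, -0.1507, 0.053, 92.2) [0.1, -0.3, 7.7] [-0.001, 0.003, -0.003]
```

```bash
python3 -m handwheel '[[[0.1,-0.3,2],[0,0,0],0],[[0.1,-0.3,5],[0,0,0],0],[[0.1,-0.3,7],[0,0,0],0],[[0.1,-0.3,7.9],[0,0,0],0],[[0.1,-0.3,7.9],[0,0,0],0],[[0.1,-0.3,7.9],[0,0,0],0],[[0.1,-0.3,7.9],[0,0,0],0.8],[[0.1,-0.3,7.9],[0,0,0],0.8],[[0.1,-0.3,7.9],[0,0,0],0.8],[[0.1,-0.3,7.9],[0,0,0],0.8],[[0.1,-0.3,7.9],[0,0,0],0.8]]'; python3 -c "
from h import *
go((.5834,-.1507,.24,92),(.5526,.3637,.24,92),(.5526,.3637,.15,92))"
```

```text
time: 5.22
tool_pos: [0.5822, -0.1509, 0.0496]
ee_rot: [-0.018, 1.0, -0.0, 0.0]
contact_force: [-0.2, 0.9, -0.2]
opening: 0.8
gripper_force: 0.0
t 5.22 p [ 0.5822 -0.1509  0.0496] yawy 92.0 op 0.8 gf 0.0 F [-0.2  0.9 -0.2]
(0.5834, -0.1507, 0.24, 92) [-0.1, 0.0, -19.0] [-0.0, 0.0, 0.0]
(0.5526, 0.3637, 0.24, 92) [1.1, 51.5, -19.1] [-0.0, 0.0, 0.0]
(0.5526, 0.3637, 0.15, 92) [1.1, 51.5, -10.1] [-0.0, 0.0, 0.0]
```

```bash
python3 -m handwheel '[[[0,0,-3],[0,0,0],0.8],[[0,0,-7],[0,0,0],0.8],[[0,0,-11],[0,0,0],0.8],[[0,0,-15],[0,0,0],1],[[0,0,-19],[0,0,0],1],[[0,4,-19],[0,0,0],1],[[0,8,-19],[0,0,0],1],[[0,12,-19],[0,0,0],1],[[0,16,-19],[0,0,0],1],[[0,20,-19],[0,0,0],1],[[0,24,-19],[0,0,0],1],[[0,28,-19],[0,0,0],1]]'
python3 - <<'E'
from h import *
i,j=look("c")
print([b[0] for b in blobs(i,"red")[0]],[b[0] for b in blobs(j,"red")[0] if b[0][0]>200])
a=[b[0] for b in blobs(i,"red")[0] if b[0][0]>330]; 
s=[b[0] for b in blobs(j,"red")[0] if b[0][0]>350]
if a and s: print(*tri(a[:1],s[:1]))
go((.5526,.3637,.15,92),(.5526,.3637,.043,92))
E
```

```text
time: 6.22
tool_pos: [0.5718, 0.1308, 0.2395]
ee_rot: [-0.018, 1.0, -0.0, 0.0]
contact_force: [1.0, -0.5, 0.2]
opening: 1.001
gripper_force: 0.0
[[388.9, 185.2], [200.0, 200.6]] [[296.2, 136.5], [398.9, 255.1]]
[[ 0.58098062 -0.15180911  0.06140032]] [0.00114693]
t 6.32 p [0.5715 0.1337 0.2394] yawy 92.3 op 0.999 gf 0.0 F [-0.5 -0.3  0.1]
(0.5526, 0.3637, 0.15, 92) [1.0, 23.0, 9.0] [0.001, 0.0, 0.005]
(0.5526, 0.3637, 0.043, 92) [1.0, 23.0, 19.7] [0.001, 0.0, 0.005]
```

```bash
python3 -m handwheel '[[[0.2,4,0],[0,0,0],1],[[0.4,8,1],[0,0,0],1],[[0.6,12,4],[0,0,0],1],[[0.8,16,6],[0,0,0],1],[[1,20,8],[0,0,0],1],[[1,23,9],[0,0,0],1],[[1,23,9],[0,0,0],1],[[1,23,9],[0,0,0],1],[[1,23,9],[0,0,0],1],[[1,23,9],[0,0,0],1]]'
python3 - <<'E'
from h import *
go((.5526,.3637,.043,92))
E
```

```text
time: 7.15
tool_pos: [0.5548, 0.3572, 0.1501]
ee_rot: [-0.017, 1.0, 0.0, 0.0]
contact_force: [-0.4, 0.1, 0.5]
opening: 1.0
gripper_force: 0.0
t 7.15 p [0.5548 0.3572 0.1501] yawy 92.0 op 1.0 gf 0.0 F [-0.4  0.1  0.5]
(0.5526, 0.3637, 0.043, 92) [0.2, 0.7, 10.7] [0.0, 0.001, -0.001]
```

```bash
python3 -m handwheel '[[[0.2,0.7,2],[0,0,0],1],[[0.2,0.7,6],[0,0,0],1],[[0.2,0.7,9],[0,0,0],1],[[0.2,0.7,10.7],[0,0,0],1],[[0.2,0.7,10.7],[0,0,0],1],[[0.2,0.7,10.7],[0,0,0],0],[[0.2,0.7,10.7],[0,0,0],0],[[0.2,0.7,10.7],[0,0,0],0],[[0.2,0.7,10.7],[0,0,0],0],[[0.2,0.7,10.7],[0,0,0],0],[[0.2,0.7,10.7],[0,0,0],0],[[0.2,0.7,10.7],[0,0,0],0]]' 30
python3 - <<'E'
from h import *
go((.5526,.3637,.24,92),(.5866,-.2367,.24,92.2))
E
```

```text
time: 8.15
tool_pos: [0.5531, 0.3655, 0.0447]
ee_rot: [-0.018, 1.0, 0.001, 0.002]
contact_force: [0.4, -2.6, 6.9]
opening: 0.598
gripper_force: 30.4
t 8.15 p [0.5531 0.3655 0.0447] yawy 92.0 op 0.598 gf 30.4 F [ 0.4 -2.6  6.9]
(0.5526, 0.3637, 0.24, 92) [-0.0, -0.2, -19.5] [0.001, 0.003, 0.0]
(0.5866, -0.2367, 0.24, 92.2) [-1.3, -60.3, -19.6] [0.001, 0.003, -0.003]
```

```bash
python3 -m handwheel '[[[0,0,-3],[0,0,0],0],[[0,0,-7],[0,0,0],0],[[0,0,-11],[0,0,0],0],[[0,0,-15],[0,0,0],0],[[0,0,-19],[0,0,0],0],[[0,-4,-19.5],[0,0,0],0],[[0,-8,-19.5],[0,0,0],0],[[0,-12,-19.5],[0,0,0],0],[[0,-16,-19.5],[0,0,0],0],[[0,-20,-19.5],[0,0,0],0],[[0,-24,-19.5],[0,0,0],0],[[0,-28,-19.5],[0,0,0],0]]'; python3 -m handwheel '[[[0,-4,0],[0,0,0],0],[[0,-8,0],[0,0,0],0],[[0,-12,0],[0,0,0],0],[[-1,-16,0],[0,0,0],0],[[-1,-20,0],[0,0,0],0],[[-1,-24,0],[0,0,0],0],[[-1.3,-28,0],[0,0,0],0],[[-1.3,-32.3,0],[0,0,0],0],[[-1.3,-32.3,0],[0,0,0],0],[[-1.3,-32.3,0],[0,0,0],0],[[-1.3,-32.3,0],[0,0,0],0],[[-1.3,-32.3,0],[0,0,0],0]]'
python3 - <<'E'
from h import *
go((.5866,-.2367,.24,92.2),(.5866,-.2367,.051,92.2))
E
```

```text
time: 9.15
tool_pos: [0.5615, 0.0836, 0.2387]
ee_rot: [-0.018, 1.0, 0.0, 0.001]
contact_force: [0.5, 0.9, -1.2]
opening: 0.599
gripper_force: 32.5
time: 10.15
tool_pos: [0.5862, -0.2357, 0.2379]
ee_rot: [-0.018, 1.0, -0.0, 0.0]
contact_force: [0.3, -0.4, -1.0]
opening: 0.6
gripper_force: 32.4
t 10.15 p [ 0.5862 -0.2357  0.2379] yawy 92.1 op 0.6 gf 32.4 F [ 0.3 -0.4 -1. ]
(0.5866, -0.2367, 0.24, 92.2) [-0.0, -0.1, -0.2] [-0.0, 0.001, -0.002]
(0.5866, -0.2367, 0.051, 92.2) [-0.0, -0.1, 18.7] [-0.0, 0.001, -0.002]
```

```bash
python3 -m handwheel '[[[0,-0.1,4],[0,0,0],0],[[0,-0.1,8],[0,0,0],0],[[0,-0.1,12],[0,0,0],0],[[0,-0.1,15],[0,0,0],0],[[0,-0.1,17.5],[0,0,0],0],[[0,-0.1,18.8],[0,0,0],0],[[0,-0.1,18.8],[0,0,0],0],[[0,-0.1,18.8],[0,0,0],0],[[0,-0.1,18.8],[0,0,0],0.8],[[0,-0.1,18.8],[0,0,0],0.8],[[0,-0.1,18.8],[0,0,0],0.8],[[0,-0.1,18.8],[0,0,0],0.8]]'; python3 -m handwheel '[[[0,0,0],[0,0,0],0.8],[[0,0,-3],[0,0,0],0.8],[[0,0,-7],[0,0,0],0.8],[[0,0,-11],[0,0,0],0.8],[[0,0,-15],[0,0,0],1],[[0,0,-19],[0,0,0],1],[[0,4,-19],[0,0,0],1],[[0,8,-19],[0,0,0],1],[[0,12,-19],[0,0,0],1],[[0,16,-19],[0,0,0],1],[[0,20,-19],[0,0,0],1],[[0,20,-19],[0,0,0],1]]'
python3 - <<'E'
from h import *
i,j=look("d")
a=[b[0] for b in blobs(i,"red")[0] if b[0][0]>330]; s=[b[0] for b in blobs(j,"red")[0] if b[0][0]>350]
print(a,s,[ (b[0],b[1]) for b in blobs(j,"grey")[0] if 255<b[0][0]<340 and b[0][1]>120])
go((.5502,.2306,.15,62),(.4202,.1450,.15,92.5),(.4202,.1450,.043,92.5))
E
```

```text
time: 11.15
tool_pos: [0.5864, -0.2378, 0.0499]
ee_rot: [-0.018, 1.0, -0.0, 0.0]
contact_force: [0.9, 0.2, -0.4]
opening: 0.8
gripper_force: 0.0
time: 12.15
tool_pos: [0.5785, -0.0322, 0.2396]
ee_rot: [-0.02, 1.0, 0.001, -0.0]
contact_force: [-0.5, 0.3, -0.0]
opening: 0.997
gripper_force: 0.0
[[420.4, 183.1]] [[398.9, 255.1], [424.8, 286.4]] [([313.2, 171.7], [304, 155, 19, 27, 335]), ([279.2, 204.4], [266, 190, 26, 27, 430])]
t 12.25 p [ 0.5791 -0.0368  0.2396] yawy 92.2 op 1.004 gf 0.0 F [-0.2 -0.8 -0. ]
(0.5502, 0.2306, 0.15, 62) [1.9, 26.8, 8.9] [-0.0, 0.0, 0.526]
(0.4202, 0.145, 0.15, 92.5) [15.2, 18.8, 8.9] [-0.0, 0.0, -0.006]
(0.4202, 0.145, 0.043, 92.5) [15.2, 18.8, 19.6] [-0.0, 0.0, -0.006]
```

```bash
python3 -m handwheel '[[[3,4,1],[0,0,0],1],[[6,8,3],[0,0,0],1],[[9,12,5],[0,0,0],1],[[12,16,7],[0,0,0],1],[[15.2,18.8,8.9],[0,0,0],1],[[15.2,18.8,8.9],[0,0,0],1],[[15.2,18.8,8.9],[0,0,0],1],[[15.2,18.8,8.9],[0,0,0],1],[[15.2,18.8,8.9],[0,0,0],1],[[15.2,18.8,8.9],[0,0,0],1],[[15.2,18.8,8.9],[0,0,0],1]]'
python3 - <<'E'
from h import *
print(*tri([[420.4,183.1]],[[424.8,286.4]]))
go((.4202,.1450,.043,92.5))
E
```

```text
time: 13.17
tool_pos: [0.422, 0.1437, 0.1509]
ee_rot: [-0.017, 1.0, 0.0, 0.001]
contact_force: [-0.1, -0.3, -0.2]
opening: 0.999
gripper_force: 0.0
[[ 0.58477422 -0.2379009   0.06096984]] [0.00124173]
t 13.17 p [0.422  0.1437 0.1509] yawy 91.9 op 0.999 gf 0.0 F [-0.1 -0.3 -0.2]
(0.4202, 0.145, 0.043, 92.5) [0.2, 0.1, 10.8] [0.0, 0.001, -0.01]
```

```bash
python3 -m handwheel '[[[0.2,0.1,4],[0,0,0],1],[[0.2,0.1,8],[0,0,0],1],[[0.2,0.1,10.8],[0,0,0],1],[[0.2,0.1,10.8],[0,0,0],1],[[0.2,0.1,10.8],[0,0,0],0],[[0.2,0.1,10.8],[0,0,0],0],[[0.2,0.1,10.8],[0,0,0],0],[[0.2,0.1,10.8],[0,0,0],0],[[0.2,0.1,10.8],[0,0,0],0],[[0.2,0.1,10.8],[0,0,0],0],[[0.2,0.1,10.8],[0,0,0],0],[[0.2,0.1,10.8],[0,0,0],0]]' 25
python3 - <<'E'
from h import *
go((.4202,.145,.24,92),(.5154,-.1533,.24,92.2))
E
```

```text
time: 14.17
tool_pos: [0.42, 0.1457, 0.0442]
ee_rot: [-0.018, 1.0, 0.0, 0.002]
contact_force: [0.5, -1.9, 9.4]
opening: 0.603
gripper_force: 27.0
t 14.17 p [0.42   0.1457 0.0442] yawy 92.0 op 0.603 gf 27.0 F [ 0.5 -1.9  9.4]
(0.4202, 0.145, 0.24, 92) [-0.1, -0.1, -19.6] [0.001, 0.004, 0.0]
(0.5154, -0.1533, 0.24, 92.2) [-8.6, -30.2, -19.6] [0.001, 0.004, -0.003]
```

```bash
python3 -m handwheel '[[[0,0,-3],[0,0,0],0],[[0,0,-7],[0,0,0],0],[[0,0,-11],[0,0,0],0],[[0,0,-15],[0,0,0],0],[[0,0,-19],[0,0,0],0],[[-1,-4,-19.6],[0,0,0],0],[[-2,-8,-19.6],[0,0,0],0],[[-3,-12,-19.6],[0,0,0],0],[[-4,-16,-19.6],[0,0,0],0],[[-6,-20,-19.6],[0,0,0],0],[[-7,-24,-19.6],[0,0,0],0],[[-8,-27,-19.6],[0,0,0],0]]';  python3 -m handwheel '[[[-0.6,-3.2,0],[0,0,0],0],[[-0.6,-3.2,0],[0,0,0],0],[[-0.6,-3.2,0],[0,0,0],0],[[-0.6,-3.2,0],[0,0,0],0],[[-0.6,-3.2,0],[0,0,0],0],[[-0.6,-3.2,0],[0,0,0],0]]';python3 - <<'E'
from h import *
go((.5154,-.1533,.24,92.2),(.5154,-.1533,.051,92.2))
E
```

```text
time: 15.17
tool_pos: [0.5084, -0.1242, 0.2398]
ee_rot: [-0.017, 1.0, -0.001, 0.001]
contact_force: [0.6, 0.7, 0.1]
opening: 0.608
gripper_force: 26.7
time: 15.67
tool_pos: [0.5151, -0.1523, 0.2388]
ee_rot: [-0.018, 1.0, -0.0, 0.0]
contact_force: [-0.1, 0.2, -0.1]
opening: 0.6
gripper_force: 26.7
t 15.67 p [ 0.5151 -0.1523  0.2388] yawy 92.1 op 0.6 gf 26.7 F [-0.1  0.2 -0.1]
(0.5154, -0.1533, 0.24, 92.2) [-0.0, -0.1, -0.1] [-0.0, 0.001, -0.002]
(0.5154, -0.1533, 0.051, 92.2) [-0.0, -0.1, 18.8] [-0.0, 0.001, -0.002]
```

```bash
python3 -m handwheel '[[[0,-0.1,4],[0,0,0],0],[[0,-0.1,8],[0,0,0],0],[[0,-0.1,12],[0,0,0],0],[[0,-0.1,15],[0,0,0],0],[[0,-0.1,17.5],[0,0,0],0],[[0,-0.1,18.8],[0,0,0],0],[[0,-0.1,18.8],[0,0,0],0],[[0,-0.1,18.8],[0,0,0],0],[[0,-0.1,18.8],[0,0,0],0.8],[[0,-0.1,18.8],[0,0,0],0.8],[[0,-0.1,18.8],[0,0,0],0.8],[[0,-0.1,18.8],[0,0,0],0.8]]'; python3 -m handwheel '[[[0,0,0],[0,0,0],0.8],[[0,0,-3],[0,0,0],0.8],[[0,0,-7],[0,0,0],0.8],[[0,0,-11],[0,0,0],0.8],[[0,0,-15],[0,0,0],1],[[0,0,-19],[0,0,0],1],[[0,4,-19],[0,0,0],1],[[0,8,-19],[0,0,0],1],[[0,12,-19],[0,0,0],1],[[0,12,-19],[0,0,0],1],[[0,12,-19],[0,0,0],1]]'
python3 - <<'E'
from h import *
i,j=look("e")
print([ (b[0],b[1]) for b in blobs(j,"grey")[0] if 255<b[0][0]<340 and b[0][1]>120])
go((.5502,.2306,.15,62))
E
```

```text
time: 16.67
tool_pos: [0.5154, -0.1542, 0.0507]
ee_rot: [-0.018, 1.0, -0.0, 0.0]
contact_force: [-0.9, -0.1, 0.3]
opening: 0.805
gripper_force: 0.0
time: 17.58
tool_pos: [0.5108, -0.0328, 0.2405]
ee_rot: [-0.019, 1.0, -0.0, 0.0]
contact_force: [-0.2, -0.7, -0.4]
opening: 0.997
gripper_force: 0.0
[([313.3, 171.6], [304, 154, 19, 28, 338])]
t 17.68 p [ 0.511  -0.0348  0.2404] yawy 92.0 op 1.002 gf 0.0 F [-0.1 -0.4 -1. ]
(0.5502, 0.2306, 0.15, 62) [-4.9, 26.4, 9.0] [-0.0, 0.0, 0.524]
```

```bash
python3 -m handwheel '[[[-1,4,0],[0,0,0.1],1],[[-2,8,1],[0,0,0.2],1],[[-2.5,12,3],[0,0,0.3],1],[[-3,16,5],[0,0,0.4],1],[[-4,20,7],[0,0,0.5],1],[[-4.5,24,8],[0,0,0.524],1],[[-4.9,26.4,9],[0,0,0.524],1],[[-4.9,26.4,9],[0,0,0.524],1],[[-4.9,26.4,9],[0,0,0.524],1],[[-4.9,26.4,9],[0,0,0.524],1],[[-4.9,26.4,9],[0,0,0.524],1]]'
python3 - <<'E'
from h import *
go((.5502,.2306,.043,62))
E
```

```text
time: 18.6
tool_pos: [0.5512, 0.2296, 0.1507]
ee_rot: [0.243, 0.97, 0.0, 0.0]
contact_force: [0.2, -0.2, 0.4]
opening: 0.998
gripper_force: 0.0
t 18.6 p [0.5512 0.2296 0.1507] yawy 61.9 op 0.998 gf 0.0 F [ 0.2 -0.2  0.4]
(0.5502, 0.2306, 0.043, 62) [0.1, 0.0, 10.8] [0.0, 0.0, -0.002]
```

```bash
python3 -m handwheel '[[[0.1,0,4],[0,0,0],1],[[0.1,0,8],[0,0,0],1],[[0.1,0,10.8],[0,0,0],1],[[0.1,0,10.8],[0,0,0],1],[[0.1,0,10.8],[0,0,0],0],[[0.1,0,10.8],[0,0,0],0],[[0.1,0,10.8],[0,0,0],0],[[0.1,0,10.8],[0,0,0],0],[[0.1,0,10.8],[0,0,0],0],[[0.1,0,10.8],[0,0,0],0],[[0.1,0,10.8],[0,0,0],0],[[0.1,0,10.8],[0,0,0],0]]' 25; python3 -m handwheel '[[[0,0,-3],[0,0,0],0],[[0,0,-7],[0,0,0],0],[[0,0,-11],[0,0,0],0],[[0,0,-15],[0,0,0],0],[[0,0,-19.6],[0,0,-0.1],0],[[0,0,-19.6],[0,0,-0.2],0],[[0,0,-19.6],[0,0,-0.3],0],[[0,0,-19.6],[0,0,-0.4],0],[[0,0,-19.6],[0,0,-0.5],0],[[0,0,-19.6],[0,0,-0.527],0],[[0,0,-19.6],[0,0,-0.527],0],[[0,0,-19.6],[0,0,-0.527],0]]'
python3 - <<'E'
from h import *
go((.5186,-.2393,.24,92.2),)
E
```

```text
time: 19.6
tool_pos: [0.5513, 0.2319, 0.0449]
ee_rot: [0.242, 0.97, 0.001, 0.002]
contact_force: [0.3, -2.7, 8.5]
opening: 0.602
gripper_force: 27.6
time: 20.6
tool_pos: [0.5498, 0.2317, 0.2393]
ee_rot: [-0.018, 1.0, 0.0, 0.001]
contact_force: [-0.5, 0.4, -0.5]
opening: 0.605
gripper_force: 26.6
t 20.6 p [0.5498 0.2317 0.2393] yawy 92.1 op 0.605 gf 26.6 F [-0.5  0.4 -0.5]
(0.5186, -0.2393, 0.24, 92.2) [4.9, -47.0, -0.1] [0.0, 0.001, -0.002]
```

```bash
python3 -m handwheel '[[[0.5,-4,0],[0,0,0],0],[[1,-8,0],[0,0,0],0],[[1.5,-12,0],[0,0,0],0],[[2,-16,0],[0,0,0],0],[[2.5,-20,0],[0,0,0],0],[[3,-24,0],[0,0,0],0],[[3.5,-28,0],[0,0,0],0],[[4,-32,0],[0,0,0],0],[[4.5,-36,0],[0,0,0],0],[[4.9,-40,0],[0,0,0],0],[[4.9,-44,0],[0,0,0],0],[[4.9,-47,0],[0,0,0],0]]'; python3 -m handwheel '[[[0,0,0],[0,0,0],0],[[0,0,0],[0,0,0],0],[[0,0,0],[0,0,0],0],[[0,0,0],[0,0,0],0]]'
python3 - <<'E'
from h import *
go((.5186,-.2393,.051,92.2))
E
```

```text
time: 21.6
tool_pos: [0.5183, -0.2429, 0.239]
ee_rot: [-0.018, 1.0, -0.0, 0.0]
contact_force: [0.3, -0.1, -1.1]
opening: 0.606
gripper_force: 26.7
time: 21.93
tool_pos: [0.5188, -0.2387, 0.2385]
ee_rot: [-0.019, 1.0, 0.0, 0.0]
contact_force: [0.0, 0.3, -0.0]
opening: 0.608
gripper_force: 26.7
t 21.93 p [ 0.5188 -0.2387  0.2385] yawy 92.2 op 0.608 gf 26.7 F [ 0.   0.3 -0. ]
(0.5186, -0.2393, 0.051, 92.2) [0.0, -0.1, 18.8] [0.0, 0.0, 0.0]
```

```bash
python3 -m handwheel '[[[0,-0.1,4],[0,0,0],0],[[0,-0.1,8],[0,0,0],0],[[0,-0.1,12],[0,0,0],0],[[0,-0.1,15],[0,0,0],0],[[0,-0.1,17.5],[0,0,0],0],[[0,-0.1,18.8],[0,0,0],0],[[0,-0.1,18.8],[0,0,0],0],[[0,-0.1,18.8],[0,0,0],0],[[0,-0.1,18.8],[0,0,0],0.8],[[0,-0.1,18.8],[0,0,0],0.8],[[0,-0.1,18.8],[0,0,0],0.8],[[0,-0.1,18.8],[0,0,0],0.8]]'; python3 -m handwheel '[[[0,0,0],[0,0,0],0.8],[[0,0,-3],[0,0,0],0.8],[[0,0,-7],[0,0,0],0.8],[[0,0,-11],[0,0,0],0.8],[[0,0,-15],[0,0,0],0],[[0,0,-19],[0,0,0],0],[[0,4,-19],[0,0,0],0],[[0,8,-19],[0,0,0],0],[[0,12,-19],[0,0,0],0],[[0,16,-19],[0,0,0],0],[[0,20,-19],[0,0,0],0],[[0,24,-19],[0,0,0],0]]';python3 -m handwheel '[[[0,4,0],[0,0,0],0],[[0,8,0],[0,0,0],0],[[0,8,0],[0,0,0],0],[[0,8,0],[0,0,0],0]]'
python3 - <<'E'
from h import *
i,j=look("f"); go()
a=cv2.resize(i[135:260,352:482],None,fx=3,fy=3,interpolation=2);b=cv2.resize(j[185:355,310:500],None,fx=2.2,fy=2.2,interpolation=2)
c=np.zeros((375,808,3),np.uint8);c[:375,:390]=a;c[:374,390:808]=b;cv2.imwrite("pics/fm.png",c[:,:798,::-1])
E
```

```text
time: 22.93
tool_pos: [0.519, -0.2408, 0.0508]
ee_rot: [-0.019, 1.0, -0.0, 0.0]
contact_force: [0.6, -0.4, 0.5]
opening: 0.798
gripper_force: 0.0
time: 23.93
tool_pos: [0.5091, 0.0008, 0.2406]
ee_rot: [-0.019, 1.0, -0.0, 0.0]
contact_force: [0.3, 1.1, -0.7]
opening: -0.0
gripper_force: 0.0
time: 24.27
tool_pos: [0.5063, 0.0806, 0.2404]
ee_rot: [-0.021, 1.0, -0.0, 0.0]
contact_force: [0.9, -1.5, -0.1]
opening: 0.002
gripper_force: 0.0
t 24.37 p [0.5065 0.0785 0.2403] yawy 92.2 op -0.002 gf 0.0 F [-0.  -0.6  0.2]
```

View pics/fm.png

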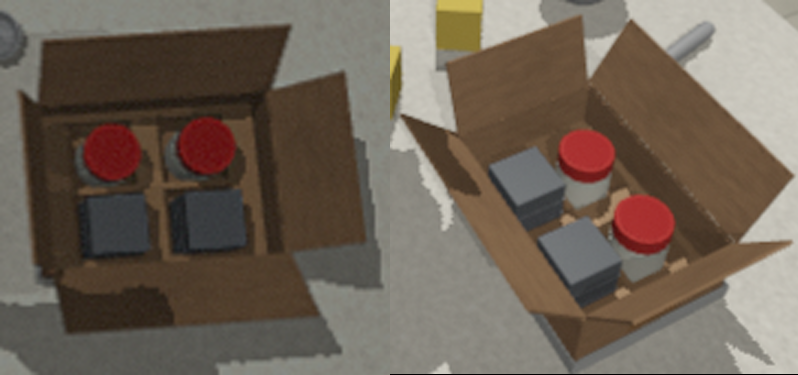

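All four pockets are filled: caps at montage (112,152) and (207,145), blocks at (115,225) and (210,220). Next I'll measure the flap edges and find the height of the closed fingertips with a light touch on bare bench.

Run:
```python
from h import *
C=np.array([.551,-.195,0]);Rz=R.from_euler("z",.038)
T=[[358.7,165.7],[365.3,226.7],[466.8,158.9],[473.3,215.9],[366.6,148.5],[448.7,143.3],[374.2,246.3],[458.5,240.4]]
S=[[397.7,193.2],[336.4,214.5],[492,295],[420,332.1],[419.4,194.4],[492.9,265],[315.1,237.3],[373.4,326.4]]
P,G=tri(T,S);L=Rz.inv().apply(P-C)
for n,a,l,g in zip("LLRRFFNN",P,L,G):
    h={"L":np.arctan2(l[2]-.0755,.104-l[1]),"R":np.arctan2(l[2]-.0755,l[1]+.104),"F":np.arctan2(l[2]-.0785,.075-l[0]),"N":np.arctan2(l[2]-.0785,l[0]+.075)}[n]
    print(n,a.round(3),"carton",(l*1000).round(0),"gap",round(g,4),"ang",round(h,2))
go((.41,.17,.05,92.2),(.41,.17,.02,92.2))
```

```text
L [ 0.62  -0.063  0.145] carton [ 74. 129. 145.] gap 0.0032 ang 1.91
L [ 0.47  -0.074  0.153] carton [-77. 124. 153.] gap 0.0095 ang 1.83
R [ 0.631 -0.339  0.139] carton [  74. -147.  139.] gap 0.0008 ang 2.17
R [ 0.486 -0.345  0.137] carton [ -70. -148.  137.] gap 0.0008 ang 2.18
F [ 0.662 -0.085  0.144] carton [115. 106. 144.] gap 0.0008 ang 2.13
F [ 0.671 -0.294  0.144] carton [ 116. -103.  144.] gap 0.0008 ang 2.14
N [ 0.419 -0.095  0.132] carton [-129.  105.  132.] gap 0.0022 ang 2.35
N [ 0.427 -0.305  0.133] carton [-128. -105.  133.] gap 0.0022 ang 2.34
t 24.37 p [0.5065 0.0785 0.2403] yawy 92.2 op -0.002 gf 0.0 F [-0.  -0.6  0.2]
(0.41, 0.17, 0.05, 92.2) [9.3, 9.5, 19.0] [-0.0, -0.0, -0.0]
(0.41, 0.17, 0.02, 92.2) [9.3, 9.5, 22.0] [-0.0, -0.0, -0.0]
```

```bash
python3 -m handwheel '[[[3,3,0],[0,0,0],0],[[6,6,0],[0,0,0],0],[[9.3,9.5,0],[0,0,0],0],[[9.3,9.5,4],[0,0,0],0],[[9.3,9.5,8],[0,0,0],0],[[9.3,9.5,12],[0,0,0],0],[[9.3,9.5,16],[0,0,0],0],[[9.3,9.5,20],[0,0,0],0],[[9.3,9.5,21.5],[0,0,0],0],[[9.3,9.5,22],[0,0,0],0],[[9.3,9.5,22],[0,0,0],0],[[9.3,9.5,22],[0,0,0],0]]'; python3 -m handwheel '[[[0,0,0.1],[0,0,0],0],[[0,0,0.2],[0,0,0],0],[[0,0,0.3],[0,0,0],0],[[0,0,0.3],[0,0,0],0]]';python3 -m handwheel '[[[0,0,0.1],[0,0,0],0],[[0,0,0.2],[0,0,0],0],[[0,0,0.3],[0,0,0],0],[[0,0,0.4],[0,0,0],0],[[0,0,0.4],[0,0,0],0]]'
```

```text
time: 25.37
tool_pos: [0.4109, 0.1699, 0.0212]
ee_rot: [-0.018, 1.0, 0.0, 0.001]
contact_force: [0.8, -0.1, -0.5]
opening: 0.0
gripper_force: 0.0
time: 25.7
tool_pos: [0.4103, 0.1704, 0.0178]
ee_rot: [-0.019, 1.0, 0.0, 0.0]
contact_force: [-1.0, 0.1, 0.2]
opening: -0.003
gripper_force: 0.0
time: 26.12
tool_pos: [0.41, 0.1704, 0.014]
ee_rot: [-0.019, 1.0, -0.0, -0.0]
contact_force: [-3.8, -1.5, 18.3]
opening: 0.004
gripper_force: 9.2
```

```bash
cat >> h.py <<'E'
def cart(x,y,z): # carton-frame mm (tip z) -> world TCP waypoint
    p=np.array([.551,-.195,0])+R.from_euler("z",.038).apply([x/1e3,y/1e3,z/1e3+.014]); return (*p,92.2)
E
python3 -m handwheel '[[[0,0,-4],[0,0,0],0],[[0,0,-8],[0,0,0],0],[[0,0,-12],[0,0,0],0],[[0,0,-16],[0,0,0],0],[[-4,-4,-20],[0,0,0],0],[[-7,-7,-20],[0,0,0],0],[[-10,-10,-20],[0,0,0],0],[[-13,-14,-20],[0,0,0],0],[[-13,-16,-20],[0,0,0],0],[[-13,-16,-20],[0,0,0],0],[[-13,-16,-20],[0,0,0],0],[[-13,-16,-20],[0,0,0],0]]'; python3 -c "
from h import *
go(cart(0,175,115))"
```

```text
time: 27.12
tool_pos: [0.5455, 0.0155, 0.2128]
ee_rot: [-0.019, 1.0, 0.0, -0.001]
contact_force: [-0.2, 0.3, 0.3]
opening: 0.005
gripper_force: 0.0
t 27.12 p [0.5455 0.0155 0.2128] yawy 92.1 op 0.005 gf 0.0 F [-0.2  0.3  0.3]
(np.float64(0.5443516003177861), np.float64(-0.02012633479661513), np.float64(0.129), 92.2) [0.2, -3.6, 8.4] [0.0, -0.001, -0.001]
```

```bash
python3 -m handwheel '[[[0.2,0,4],[0,0,0],0],[[0.2,-1,8],[0,0,0],0],[[0.2,-3.6,8.4],[0,0,0],0],[[0.2,-3.6,8.4],[0,0,0],0],[[0.2,-3.6,8.4],[0,0,0],0],[[0.2,-3.6,8.4],[0,0,0],0]]'; python3 -c "
from h import *
go(cart(0,175,115),cart(0,65,77.5))"
```

```text
time: 27.62
tool_pos: [0.5454, -0.0194, 0.13]
ee_rot: [-0.019, 1.0, 0.0, 0.0]
contact_force: [-0.1, -0.2, -0.1]
opening: 0.0
gripper_force: 0.0
t 27.62 p [ 0.5454 -0.0194  0.13  ] yawy 92.2 op 0.0 gf 0.0 F [-0.1 -0.2 -0.1]
(np.float64(0.5443516003177861), np.float64(-0.02012633479661513), np.float64(0.129), 92.2) [0.1, -0.1, 0.1] [0.0, 0.001, 0.001]
(np.float64(0.5485305944037492), np.float64(-0.13004692435302848), np.float64(0.0915), 92.2) [0.1, -11.1, 3.8] [0.0, 0.001, 0.001]
```

```bash
python3 -m handwheel '[[[0,-2.1,-0.4],[0,0,0],0],[[0,-3.6,-1.2],[0,0,0],0],[[0,-5.1,-1.4],[0,0,0],0],[[0,-6,-1.5],[0,0,0],0],[[0,-6.8,-1.4],[0,0,0],0],[[0,-7.7,-1.1],[0,0,0],0],[[0,-8.6,-0.7],[0,0,0],0],[[0,-9.4,0],[0,0,0],0],[[0,-10.2,0.8],[0,0,0],0],[[0,-10.7,1.7],[0,0,0],0],[[0,-11.1,2.8],[0,0,0],0],[[0,-11.1,3.4],[0,0,0],0]]'; python3 -m handwheel '[[[0,0,0.2],[0,0,0],0],[[0,0,0.4],[0,0,0],0],[[0,0,0.4],[0,0,0],0],[[0,0,0.4],[0,0,0],0]]'
python3 - <<'E'
from h import *
i,j=look("g"); go(cart(0,65,77.5))
cv2.imwrite("pics/gm.png",cv2.resize(j[150:355,280:510],None,fx=2.2,fy=2.2,interpolation=2)[:,:,::-1])
E
```

```text
time: 28.62
tool_pos: [0.5491, -0.1322, 0.0933]
ee_rot: [-0.019, 1.0, 0.0, -0.001]
contact_force: [0.2, -0.9, 1.1]
opening: 0.0
gripper_force: 0.7
time: 28.95
tool_pos: [0.5497, -0.1313, 0.0914]
ee_rot: [-0.019, 1.0, 0.0, 0.0]
contact_force: [-0.1, -0.1, 0.8]
opening: 0.001
gripper_force: 0.0
t 29.05 p [ 0.5498 -0.1314  0.0916] yawy 92.2 op 0.001 gf 0.0 F [-0.5  0.2  0.6]
(np.float64(0.5485305944037492), np.float64(-0.13004692435302848), np.float64(0.0915), 92.2) [0.1, 0.1, 0.0] [-0.0, 0.0, 0.0]
```

View pics/gm.png

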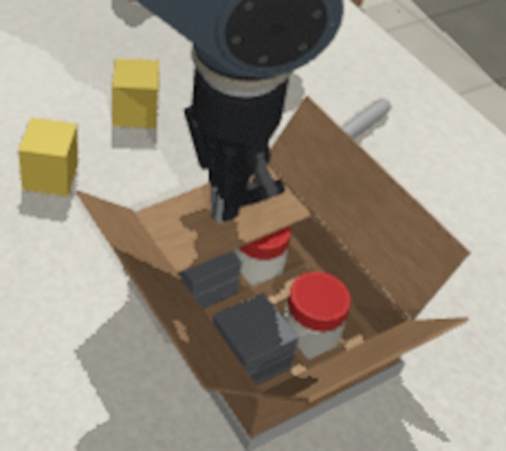

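The left flap lies level over the mouth (edge from about (310,212) to (190,265)). Next is the right one.

```bash
python3 -m handwheel '[[[0,0,-4],[0,0,0],0],[[0,0,-8],[0,0,0],0],[[0,-3,-12],[0,0,0],0],[[0,-7,-12],[0,0,0],0],[[0,-11,-12],[0,0,0],0],[[0,-15,-12],[0,0,0],0],[[0,-19,-12],[0,0,0],0],[[0,-23,-12],[0,0,0],0],[[0,-26.5,-12],[0,0,0],0],[[0,-26.5,-12],[0,0,0],0],[[0,-26.5,-12],[0,0,0],0]]'; python3 -m handwheel '[[[0,0,4],[0,0,0],0],[[0,0,8],[0,0,0],0],[[0,0,8.8],[0,0,0],0],[[0,0,8.8],[0,0,0],0],[[0,0,8.8],[0,0,0],0]]'; python3 -c "
from h import *
go(cart(0,-195,110),cart(0,-65,77.5))"
```

```text
time: 29.97
tool_pos: [0.5593, -0.3977, 0.2109]
ee_rot: [-0.018, 1.0, 0.0, -0.0]
contact_force: [0.2, -0.2, 0.2]
opening: -0.002
gripper_force: 0.0
time: 30.38
tool_pos: [0.5605, -0.396, 0.125]
ee_rot: [-0.02, 1.0, -0.0, 0.0]
contact_force: [0.3, 0.7, 1.1]
opening: -0.002
gripper_force: 0.0
t 30.38 p [ 0.5605 -0.396   0.125 ] yawy 92.2 op -0.002 gf 0.0 F [0.3 0.7 1.1]
(np.float64(0.5584082167887527), np.float64(-0.38985922694091457), np.float64(0.124), 92.2) [0.2, 0.6, 0.1] [-0.001, 0.001, 0.001]
(np.float64(0.5534694055962509), np.float64(-0.25995307564697157), np.float64(0.0915), 92.2) [0.2, 13.6, 3.3] [-0.001, 0.001, 0.001]
```

```bash
python3 -m handwheel '[[[0.1,2.1,-0.1],[0,0,0],0],[[0.2,3.9,-0.5],[0,0,0],0],[[0.2,5.3,-1.1],[0,0,0],0],[[0.2,6.7,-1.7],[0,0,0],0],[[0.2,8.1,-2],[0,0,0],0],[[0.2,9.3,-1.9],[0,0,0],0],[[0.2,10.2,-1.6],[0,0,0],0],[[0.2,11.1,-1.2],[0,0,0],0],[[0.2,11.9,-0.5],[0,0,0],0],[[0.2,12.7,0.3],[0,0,0],0],[[0.2,13.2,1.2],[0,0,0],0],[[0.2,13.6,2.3],[0,0,0],0]]'; python3 -m handwheel '[[[0,0,0.5],[0,0,0],0],[[0,0,0.8],[0,0,0],0],[[0,0,1],[0,0,0],0],[[0,0,1],[0,0,0],0],[[0,0,1],[0,0,0],0]]'
python3 - <<'E'
from h import *
go(cart(0,-65,77.5))
E
```

```text
time: 31.38
tool_pos: [0.5525, -0.2598, 0.0992]
ee_rot: [-0.019, 1.0, 0.0, -0.0]
contact_force: [0.6, -1.0, 1.4]
opening: -0.002
gripper_force: 1.0
time: 31.8
tool_pos: [0.5526, -0.2609, 0.0903]
ee_rot: [-0.019, 1.0, -0.0, 0.0]
contact_force: [-1.0, -0.3, 0.5]
opening: -0.003
gripper_force: 0.0
t 31.8 p [ 0.5526 -0.2609  0.0903] yawy 92.2 op -0.003 gf 0.0 F [-1.  -0.3  0.5]
(np.float64(0.5534694055962509), np.float64(-0.25995307564697157), np.float64(0.0915), 92.2) [-0.1, 0.1, -0.1] [-0.0, 0.0, -0.001]
```

```bash
python3 -m handwheel '[[[0,0,-4],[0,0,0],0],[[0,0,-8],[0,0,0],0],[[3,1,-12],[0,0,0],0],[[7,3,-12],[0,0,0],0],[[11,5,-12],[0,0,0],0],[[15,6.5,-12],[0,0,0],0],[[18.5,6.5,-12],[0,0,0],0],[[18.5,6.5,-12],[0,0,0],0],[[18.5,6.5,-12],[0,0,0],0],[[18.5,6.5,-12],[0,0,0],0]]'; python3 -m handwheel '[[[0,0,4],[0,0,0],0],[[0,0,8],[0,0,0],0],[[0,0,9.2],[0,0,0],0],[[0,0,9.2],[0,0,0],0],[[0,0,9.2],[0,0,0],0]]'
python3 - <<'E'
from h import *
go(cart(-180,0,105),cart(-40,0,80.5))
i,j=look("k")
cv2.imwrite("pics/km.png",cv2.resize(j[150:355,280:510],None,fx=2.2,fy=2.2,interpolation=2)[:,:,::-1])
E
```

```text
time: 32.63
tool_pos: [0.366, -0.2034, 0.2111]
ee_rot: [-0.019, 1.0, -0.001, 0.001]
contact_force: [-0.1, -0.3, -0.2]
opening: -0.003
gripper_force: 0.0
time: 33.05
tool_pos: [0.3662, -0.203, 0.1182]
ee_rot: [-0.019, 1.0, 0.0, -0.0]
contact_force: [0.4, -0.5, 0.9]
opening: -0.002
gripper_force: 0.0
t 33.05 p [ 0.3662 -0.203   0.1182] yawy 92.2 op -0.002 gf 0.0 F [ 0.4 -0.5  0.9]
(np.float64(0.3711299443622328), np.float64(-0.20183835395884867), np.float64(0.119), 92.2) [-0.5, 0.1, -0.1] [0.0, -0.001, 0.0]
(np.float64(0.5110288765249407), np.float64(-0.1965196342130775), np.float64(0.0945), 92.2) [-14.5, 0.1, 2.4] [0.0, -0.001, 0.0]
```

View pics/km.png

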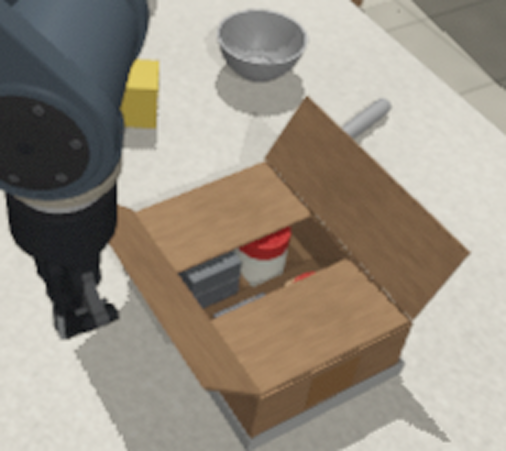

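```bash
python3 -m handwheel '[[[-2,0.1,-0.2],[0,0,0],0],[[-3.7,0.1,-0.6],[0,0,0],0],[[-5.3,0.1,-1.2],[0,0,0],0],[[-6.9,0.1,-2],[0,0,0],0],[[-8.5,0.1,-2.7],[0,0,0],0],[[-9.9,0.1,-3],[0,0,0],0],[[-11.8,0.1,-2.7],[0,0,0],0],[[-12.8,0.1,-2.2],[0,0,0],0],[[-13.6,0.1,-1.5],[0,0,0],0],[[-14.3,0.1,-0.7],[0,0,0],0],[[-14.9,0.1,0.3],[0,0,0],0],[[-15.2,0.1,1.3],[0,0,0],0]]'; python3 -m handwheel '[[[0,0,0.4],[0,0,0],0],[[0,0,0.8],[0,0,0],0],[[0,0,1],[0,0,0],0],[[0,0,1],[0,0,0],0],[[0,0,1],[0,0,0],0]]'
python3 - <<'E'
from h import *
go(cart(-33,0,80.5),cart(165,0,200),cart(165,0,115))
E
```

```text
time: 34.15
tool_pos: [0.5176, -0.1959, 0.1044]
ee_rot: [-0.019, 1.0, -0.0, 0.0]
contact_force: [-0.3, -0.0, 1.9]
opening: 0.002
gripper_force: 0.9
time: 34.57
tool_pos: [0.5167, -0.1959, 0.0953]
ee_rot: [-0.019, 1.0, 0.0, -0.0]
contact_force: [0.0, -0.4, -0.4]
opening: -0.002
gripper_force: 0.0
t 34.57 p [ 0.5167 -0.1959  0.0953] yawy 92.2 op -0.002 gf 0.0 F [ 0.  -0.4 -0.4]
(np.float64(0.518023823133076), np.float64(-0.19625369822578892), np.float64(0.0945), 92.2) [-0.1, -0.0, 0.1] [0.0, -0.0, -0.0]
(np.float64(0.71588088433462), np.float64(-0.1887315088710554), np.float64(0.21400000000000002), 92.2) [-19.9, -0.0, -11.9] [0.0, -0.0, -0.0]
(np.float64(0.71588088433462), np.float64(-0.1887315088710554), np.float64(0.129), 92.2) [-19.9, -0.0, -3.4] [0.0, -0.0, -0.0]
```

```bash
python3 -m handwheel '[[[0,0,-4],[0,0,0],0],[[0,0,-8],[0,0,0],0],[[-3,0,-12],[0,0,0],0],[[-7,0,-12],[0,0,0],0],[[-11,0,-12],[0,0,0],0],[[-15,0,-12],[0,0,0],0],[[-19.9,0,-12],[0,0,0],0],[[-19.9,0,-12],[0,0,0],0],[[-19.9,0,-12],[0,0,0],0],[[-19.9,0,-12],[0,0,0],0]]'; python3 -m handwheel '[[[0,0,4],[0,0,0],0],[[0,0,8],[0,0,0],0],[[0,0,8.5],[0,0,0],0],[[0,0,8.5],[0,0,0],0],[[0,0,8.5],[0,0,0],0]]'
python3 - <<'E'
from h import *
go(cart(165,0,115),cart(33,0,80.5))
i,j=look("m")
cv2.imwrite("pics/mm.png",cv2.resize(j[130:355,280:510],None,fx=2.2,fy=2.2,interpolation=2)[:,:,::-1])
E
```

```text
time: 35.4
tool_pos: [0.7154, -0.1882, 0.2148]
ee_rot: [-0.019, 1.0, 0.0, -0.001]
contact_force: [-1.5, 0.0, 0.0]
opening: 0.002
gripper_force: 0.0
time: 35.82
tool_pos: [0.7161, -0.1888, 0.1328]
ee_rot: [-0.019, 1.0, -0.0, 0.001]
contact_force: [-0.5, 0.7, 0.4]
opening: 0.001
gripper_force: 0.0
t 35.82 p [ 0.7161 -0.1888  0.1328] yawy 92.2 op 0.001 gf 0.0 F [-0.5  0.7  0.4]
(np.float64(0.71588088433462), np.float64(-0.1887315088710554), np.float64(0.129), 92.2) [0.0, 0.0, 0.4] [-0.001, 0.002, -0.001]
(np.float64(0.583976176866924), np.float64(-0.1937463017742111), np.float64(0.0945), 92.2) [13.2, 0.0, 3.8] [-0.001, 0.002, -0.001]
```

View pics/mm.png

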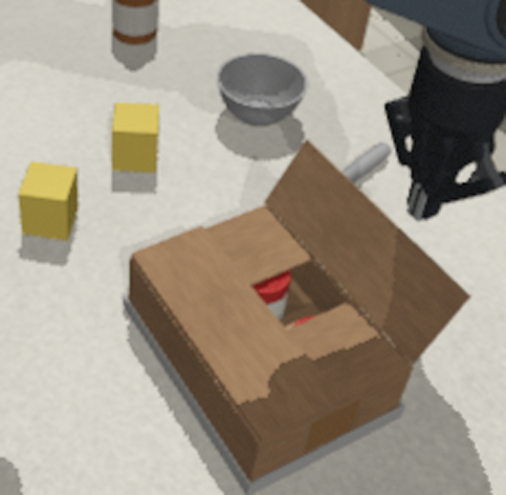

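```bash
python3 -m handwheel '[[[1.7,0,0],[0,0,0],0],[[2.9,0,-0.1],[0,0,0],0],[[3.9,0,-0.4],[0,0,0],0],[[5.3,0,-1],[0,0,0],0],[[6.6,0,-1.4],[0,0,0],0],[[7.8,0,-1.5],[0,0,0],0],[[9.8,0,-1.2],[0,0,0],0],[[10.8,0,-0.7],[0,0,0],0],[[11.6,0,0],[0,0,0],0],[[12.3,0,0.8],[0,0,0],0],[[12.9,0,1.8],[0,0,0],0],[[13.2,0,2.8],[0,0,0],0]]'; python3 -m handwheel '[[[0,0,0.3],[0,0,0],0],[[0,0,0.6],[0,0,0],0],[[0,0,0.8],[0,0,0],0],[[0,0,0.8],[0,0,0],0],[[0,0,0.8],[0,0,0],0]]'
python3 - <<'E'
from h import *
go(cart(33,0,81.5))
E
```

```text
time: 36.92
tool_pos: [0.5843, -0.1937, 0.1034]
ee_rot: [-0.019, 1.0, -0.001, 0.001]
contact_force: [0.9, -0.4, 0.6]
opening: 0.0
gripper_force: 0.7
time: 37.33
tool_pos: [0.5844, -0.1932, 0.0944]
ee_rot: [-0.019, 1.0, -0.0, 0.0]
contact_force: [0.9, -0.3, -1.1]
opening: 0.001
gripper_force: 0.0
t 37.33 p [ 0.5844 -0.1932  0.0944] yawy 92.2 op 0.001 gf 0.0 F [ 0.9 -0.3 -1.1]
(np.float64(0.583976176866924), np.float64(-0.1937463017742111), np.float64(0.0955), 92.2) [0.0, -0.0, -0.1] [-0.0, 0.0, -0.0]
```

Retreat upward and to the left, then check.

```bash
python3 -m handwheel '[[[0,0,-4],[0,0,0],0],[[0,0,-8],[0,0,0],0],[[0,0,-12],[0,0,0],0],[[2,4,-15],[0,0,0],0],[[4,8,-15],[0,0,0],0],[[6,12,-15],[0,0,0],0],[[8,16,-15],[0,0,0],0],[[10,20,-15],[0,0,0],0],[[12,24,-15],[0,0,0],0],[[13,28,-15],[0,0,0],0],[[13,32,-15],[0,0,0],0],[[13,32,-15],[0,0,0],0]]'
python3 - <<'E'
from h import *
i,j=look("z")
a=cv2.resize(i[135:260,352:482],None,fx=3,fy=3,interpolation=2);b=cv2.resize(j[185:355,310:500],None,fx=2.2,fy=2.2,interpolation=2)
c=np.zeros((375,808,3),np.uint8);c[:375,:390]=a;c[:374,390:808]=b;cv2.imwrite("pics/zm.png",c[:,:798,::-1]);go()
E
```

```text
time: 38.33
tool_pos: [0.4407, 0.1246, 0.245]
ee_rot: [-0.02, 1.0, 0.0, 0.001]
contact_force: [0.1, -0.9, 0.7]
opening: -0.002
gripper_force: 0.0
t 38.43 p [0.4413 0.1243 0.2448] yawy 92.4 op -0.002 gf 0.0 F [ 0.  -1.1  0.3]
```

View pics/zm.png

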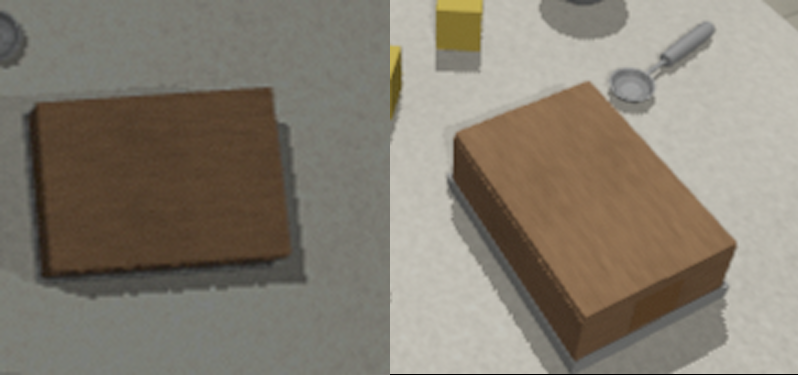

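The carton is shut and level on top (montage top face from (38,103) to (290,258)), and the arm is clear. I'll hand it in.

```bash
python3 -m handwheel '[[[0,0,0],[0,0,0],0],[[0,0,0],[0,0,0],0],[[0,0,0],[0,0,0],0],[[0,0,0],[0,0,0],0]]' >/dev/null; python3 -c "
from plant import env
print(env.finish_job())"
```

```text
the job is handed in; nothing more can be done
None
```

I packed both jars and both grey foam blocks into the four pockets, folded the short flaps flat and then the long ones over them, and handed the job in at about 39 s; the last pictures show the carton closed and level, but no verdict came back.

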